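# Push the container back into its row and the diya plate against the upstand

## Robot

A 7-joint arm with a two-finger parallel gripper is mounted at the origin on the work surface. World frame = base frame: x ahead of the robot, y to its left, z up, the work surface at z = 0. Lengths are in m, angles in rad, forces in N, time in s.
With the tool pointing down it reaches from about 0.425 to 0.825 m from the base axis. Payload 3.6 kg.
Tool frame: the origin (TCP) lies at the very end of the fingers, on their centre line; the grasp point (between the pads) lies 19 mm behind it (env.grip_point_offset is the z of the grasp point in the tool frame, in m); z points along the fingers, y is the line along which they close (so a half turn about z gives the same grasp; the last joint's range is limited). The gripper opens to 85 mm and grips with 20 to 120 N. Pads are 22 mm wide; open, the fingers measure 114 mm over their backs; the gripper's body (76 mm by 85 mm) begins 54 mm behind the grasp point. The pads swing forward as they close: fully open they stand 13 mm farther back than shut.
Start: joints at [-1.135, 0.615, -0.013, 1.423, 0.008, 1.103, -0.04], TCP at [0.29, 0.582, 0.2] pointing down, gripper open.
Joint ranges: [-3.12, 3.12], [-0.3, 2.06], [-1.34, 1.32], [0.26, 2.42], [-1.36, 4.5], [0.01, 1.98], [-2.84, 2.84]. Speed limits (rad/s): [2.79, 2.79, 3.14, 3.14, 3.14, 3.14, 3.14].

## Interface

Orientations are given as a unit quaternion [x, y, z, w].
In Python, from bench import env gives the robot as it stands.
- The arm moves only by the tool arm_command, never from a script. Its argument "motion" is text: rows parted by semicolons, each of 7 numbers parted by spaces: the shift along the tool's x, y, z in units of 1000 mm (1.0 is 1000 mm), then the turn, a rotation vector about the tool's x, y, z in units of 60 degrees (1.0 is 60 degrees), then the opening, from -1 (shut) to 1 (fully open). A call has 1 to 20 rows; each row is the pose to reach, as a shift and turn from the pose commanded when the call began, along the tool's axes at that moment; what a row does not reach only later rows make up. A row lasts 1/10 s, in which the tool goes at most 50 mm and 8.59 degrees, less where a joint would pass 70% of its speed; a pose out of reach is approached as far as the arm can. A call with a number of a shift or a turn outside -1 to 1 is refused whole. A call with a gripper value outside its range is refused whole. The fingers move at their own pace and stop on an object; the grip force is fixed at half the most. Time passes only in rows, so rows that repeat a pose let the fingers close. It gives the time, the measured TCP pose, the force, the opening and the grip force at its end, in the units of the state.
- env.get_state(): the state, without advancing time (a new reading comes with each control period).
- env.capture(name): name is "side" or "top"; returns a dict with "pixels" (384x512x3 uint8, red, green, blue), "z_map" (384x512 float32, m along the optical axis (not along the pixel's ray), 0 where there is no reading), "vertical_fov" (degrees; the focal length in pixels is half the picture's height over the tangent of half this angle, whatever the lens; pixels are square), "cx", "cy" (the principal point, pixels), "view" (4x4, takes a point from world to camera coordinates). Camera axes: x right, y down, z forward; pixel columns grow to the right and rows downward; lengths in m; the calibration is good to about 2 mm. A picture is of the moment at which its call begins.
- env.sign_off(): hands the job in; it is judged then, once.
The state is a dict: "t": time; "q": joint angles; "dq": joint speeds; "tau": joint torques, N m; "tcp_pos": TCP position; "orientation": TCP orientation; "ft_force": force on the tool from outside, world axes, zero at the start; "wrist_torque": the same for the moment, N m; "grip_width": opening from 0.0 (shut) to 1.0 (fully open); "gripper_force": force on a finger pad.
Only numpy, scipy, OpenCV 4.12 (cv2) and the standard library are available. Lean on these libraries where they do the work, as an engineer would, in place of code of your own. Each camera call takes 0.05 s, during which the arm holds its last target. There are 200 camera calls.

## Task

Clear the front of the counter by pushing things back along it, never lifting them: slide the orange container that stands out of line back into the gap in its row until it sits flat against the quartz upstand, square between its two neighbours, and slide the steel plate of diyas back until its rim touches the upstand. Keep all five diyas standing on the plate, and leave the other things, the two neighbouring containers included, where they are.

Things in the scene. Friction and masses are not known exactly. Their poses are not given: they have to be found in the camera images.
- upstand: White quartz upstand, fixed: a straight wall across the far side of the counter, 1300 mm long, 100 mm high, 180 mm deep; the kitchen things on its flat top stand at least 20 mm behind the face. Origin: foot of its front (robot-side) face, mid-length. x points away from the robot, square into the face, y along the face to the left, z up. It may stand a few degrees askew to the robot.
- container: Orange lid-lock container pulled forward out of the row, askew, before the gap. 110 x 110 mm up to 42 mm height, then a 102 mm neck, 106 mm lid up to 82 mm, and on each side a snap flap flush with the lower body. Origin: centre of its underside; x, y square to its sides. All sides alike: any may face the upstand. Closed, 0.4 to 0.8 kg, slides freely, friction 0.5 to 0.7.
- row_right: The right-hand of the two containers already standing against the upstand; same shape and size as the other, about 1 kg. Origin: centre of its underside; x axis square into the upstand, y along it to the left.
- row_left: The left-hand container of the row, same as row_right and in line with it. The clear gap between the two is 140 to 152 mm wide.
- plate: Round stainless steel plate (thali), 190 mm diameter, flat floor 3 mm thick, upright rim 20 mm high and 3 mm thick, about 0.22 kg, with the five diyas standing loose on it. It stands on the counter left of the container. Origin: centre of its underside, z up.
- diya1: Clay diya (small lamp bowl) no. 1 of 5, all alike: 50 mm across, 22 mm high, with a pinched lip along its x axis reaching 33 mm from the centre, 30 g, loose on the floor of the plate. Origin: centre of its foot.
- diya2: Clay diya (small lamp bowl) no. 2 of 5, all alike: 50 mm across, 22 mm high, with a pinched lip along its x axis reaching 33 mm from the centre, 30 g, loose on the floor of the plate. Origin: centre of its foot.
- diya3: Clay diya (small lamp bowl) no. 3 of 5, all alike: 50 mm across, 22 mm high, with a pinched lip along its x axis reaching 33 mm from the centre, 30 g, loose on the floor of the plate. Origin: centre of its foot.
- diya4: Clay diya (small lamp bowl) no. 4 of 5, all alike: 50 mm across, 22 mm high, with a pinched lip along its x axis reaching 33 mm from the centre, 30 g, loose on the floor of the plate. Origin: centre of its foot.
- diya5: Clay diya (small lamp bowl) no. 5 of 5, all alike: 50 mm across, 22 mm high, with a pinched lip along its x axis reaching 33 mm from the centre, 30 g, loose on the floor of the plate. Origin: centre of its foot.
- pump_bottle: Bystander: empty stainless steel push-pump bottle standing left of the plate, 66 mm diameter, 202 mm high over the pump head, spout reaching 52 mm along -x. Origin: centre of its underside.
- coaster: Bystander: round wooden coaster, 96 mm diameter, 8 mm thick, lying between the container and the plate. Origin: centre of its underside.
- tumbler: Bystander: empty steel tumbler standing on the coaster, 48 mm wide at the foot, 70 mm at the mouth, 100 mm high. Origin: centre of its underside.
- tongs: Bystander: steel tongs lying closed at the right end of the row, 270 mm long along their x axis, about 30 mm wide, up to 26 mm high. Origin: at mid-length on the counter.
- matchbox: Bystander: matchbox lying left of the plate, 36 x 52 x 14 mm. Origin: centre of its underside.

How it is judged:
By the outcome, as a careful person would: the job done as asked, in the order asked, and still so for the second after the job is handed in, with the robot touching nothing.
It also fails if it takes over 72 s, if anything falls off the work surface, if the arm or the gripper's body presses on something with over 40 N, if the wrist force passes 120 N, or if a joint passes its speed limit or range.

## Working session

There is one attempt and no reset: what is moved stays moved. The work goes in short steps, Python scripts to look and compute and a tool call to move; the robot and the scene stay as the last step left them, time stands still between calls to the robot, and variables do not carry over. Pictures are saved under pics/ and viewed, at most 10 in all, crops included, and the job is handed in when it is done.

Besides the shell and the picture viewer there is one more tool, called after "Call:" in YAML: its name, and indented under it one key for each argument. arm_command: Moves the arm, as the interface text tells. Its arguments: {"type":"object","properties":{"motion":{"type":"string"}},"required":["motion"]}

```bash
mkdir -p pics
cat > h.py <<'E'
import numpy as np, cv2
from bench import env
def cap(n):
    c=env.capture(n); z=c['z_map'];H,W=z.shape
    f=H/2/np.tan(np.radians(c['vertical_fov'])/2)
    u,v=np.meshgrid(np.arange(W),np.arange(H))
    P=np.stack([(u-c['cx'])/f*z,(v-c['cy'])/f*z,z,np.ones_like(z)],-1)
    X=P@np.linalg.inv(c['view']).T
    X[z==0]=np.nan
    return c['pixels'],X[...,:3],c
def save(n,img): cv2.imwrite('pics/'+n+'.png',img[...,::-1])
E
python3 - <<'E'
from h import *
s=env.get_state(); print({k:np.round(v,3) for k,v in s.items()})
a,X,c=cap('top'); b,Y,d=cap('side')
np.savez('s0.npz',a=a,X=X,b=b,Y=Y)
save('top0',a);save('side0',b)
for n in (c,d): print(np.round(n['view'],3).tolist(),n['vertical_fov'])
E
```

```text
{'t': np.float64(0.0), 'q': array([-1.134,  0.616, -0.013,  1.425,  0.008,  1.103, -0.04 ]), 'dq': array([-0.001, -0.001,  0.   , -0.001, -0.001,  0.001,  0.   ]), 'tau': array([ 0.0000e+00, -4.6921e+01,  2.5900e-01, -1.7103e+01,  1.0000e-02,
        1.0000e-02,  0.0000e+00]), 'tcp_pos': array([0.29 , 0.581, 0.199]), 'orientation': array([ 0.229,  0.973, -0.001, -0.   ]), 'ft_force': array([ 0.167, -0.423,  0.643]), 'wrist_torque': array([-0.001, -0.014, -0.02 ]), 'gripper_force': np.float64(0.0), 'grip_width': np.float64(1.002)}
[[0.018, -0.999, 0.03, -0.082], [-0.99, -0.022, -0.137, 0.569], [0.137, -0.028, -0.99, 1.347], [0.0, 0.0, 0.0, 1.0]] 52.90478864466574
[[-0.951, -0.308, -0.007, 0.513], [-0.231, 0.727, -0.647, 0.196], [0.204, -0.614, -0.763, 1.3], [0.0, 0.0, 0.0, 1.0]] 43.39397128009725
```

View pics/top0.png

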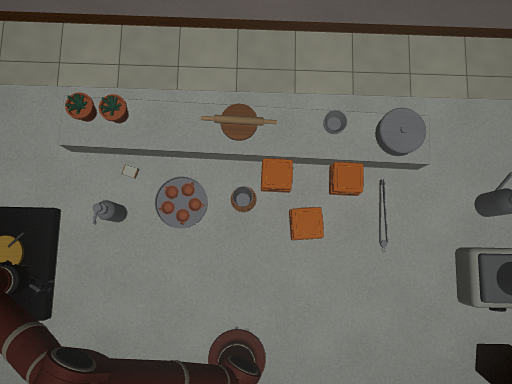

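View pics/side0.png

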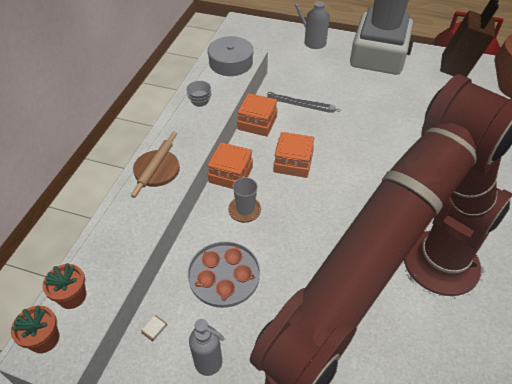

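The top view shows the row containers at (277,175) and (347,179), and the loose one at (307,223). The plate is at (181,202), the tumbler on its coaster at (243,199), the matchbox at (131,171), the pump bottle at (112,211) and the tongs at (383,213). The side view agrees with this.

```bash
cat >> h.py <<'E'
def orange(a): 
    h=cv2.cvtColor(a,cv2.COLOR_RGB2HSV); return (h[...,0]<16)&(h[...,1]>150)&(h[...,2]>90)
def wall(X):
    # face from top front edge: per column the lowest row with z>.09
    z=X[...,2]; e=[]
    for u in range(70,425):
        col=z[140:170,u]; x=X[140:170,u]
        k=np.where((col>.094)&(col<.106))[0]
        if len(k): e.append(x[k[-1]])
    e=np.array(e); 
    for _ in range(3):
        p=np.polyfit(e[:,1],e[:,0],1); r=e[:,0]-np.polyval(p,e[:,1]); e=e[abs(r)<2*r.std()+1e-4]
    f=[]
    g=(z>.02)&(z<.085); g[:140]=0; g[175:]=0; g[:,:65]=0; g[:,425:]=0
    P=X[g]; r=P[:,0]-np.polyval(p,P[:,1]); P=P[abs(r)<.012]
    for _ in range(3):
        q=np.polyfit(P[:,1],P[:,0],1); r=P[:,0]-np.polyval(q,P[:,1]); P=P[abs(r)<2*r.std()+1e-4]
    return p,q,r.std(),len(P)
def boxes(a,X):
    m=(orange(a)&(X[...,2]>.072)&(X[...,2]<.092)).astype(np.uint8)
    m[:, :245]=0; n,l,st,_=cv2.connectedComponentsWithStats(m)
    out=[]
    for i in range(1,n):
        if st[i,4]<150: continue
        P=X[l==i]; (cx,cy),(w,h),an=cv2.minAreaRect((P[:,:2]*1000).astype(np.float32))
        out.append((round(cx,1),round(cy,1),round(w,1),round(h,1),round((an+45)%90-45,2),round(float(np.median(P[:,2])*1000),1),st[i].tolist()))
    return out
def circ(X,box,lo,hi):
    u0,u1,v0,v1=box; P=X[v0:v1,u0:u1].reshape(-1,3); P=P[(P[:,2]>lo)&(P[:,2]<hi)]
    c,r=cv2.minEnclosingCircle((P[:,:2]*1000).astype(np.float32)); return np.round(c,1),round(r,1),len(P)
E
python3 - <<'E'
from h import *
d=np.load('s0.npz');a,X,Y,b=d['a'],d['X'],d['Y'],d['b']
print('counter z',np.nanmedian(X[250:280,230:330,2]))
p,q,s,n=wall(X);print('wall edge',p,'face',q,s,n,np.degrees(np.arctan(q[0])))
for o in boxes(a,X): print(o)
print('plate',circ(X,(148,215,170,235),.012,.04),'tumbler',circ(X,(225,262,180,215),.09,.11),'coaster',circ(X,(225,262,180,215),.004,.012))
print('plate rim only')
print('bottle',circ(X,(88,132,195,225),.05,.25))
print('match',circ(X,(118,142,160,182),.008,.02))
print('tongs',circ(X,(374,392,175,252),.008,.04))
# boxes from side
m=orange(b).astype(np.uint8)
P=Y[(m>0)&(Y[...,2]>.075)&(Y[...,2]<.09)&(Y[...,1]<.1)]
l=cv2.kmeans((P[:,:2]*1000).astype(np.float32),3,None,(3,50,.1),5,2)[1].ravel()
for i in range(3):print(cv2.minAreaRect((P[l==i][:,:2]*1000).astype(np.float32)),(l==i).sum())
# wall from side: face points
g=(Y[...,2]>.02)&(Y[...,2]<.085);Q=Y[g];Q=Q[abs(Q[:,0]-np.polyval(p,Q[:,1]))<.015]
print('side wall',np.polyfit(Q[:,1],Q[:,0],1),len(Q))
E
```

```text
counter z -0.00043423073821058367
wall edge [0.02855796 0.7075353 ] face [0.02843108 0.70674978] 0.0006873181975186805 1287 1.628542379920003
(646.8, -127.4, 108.4, 106.7, 0.54, 80.8, [262, 158, 31, 31, 862])
(639.1, -378.4, 104.7, 109.8, -0.44, 80.4, [333, 162, 30, 31, 863])
(473.4, -233.2, 108.4, 106.3, 4.99, 80.2, [291, 207, 33, 32, 900])
plate (array([544.7, 216.3]), 95.6, 667) tumbler (array([558.6,  -7.4]), 34.8, 62) coaster (array([570.7,  -7.8]), 90.3, 251)
plate rim only
bottle (array([492.2, 446. ]), 41.2, 502)
match (array([654.3, 408.7]), 31.2, 141)
tongs (array([ 512.4, -526.2]), 131.6, 238)
((643.2417602539062, -122.85372161865234), (108.02873992919922, 106.5831527709961), 87.11183166503906) 873
((636.3486938476562, -375.986328125), (107.39402770996094, 110.0777359008789), 0.12945447862148285) 627
((470.3797607421875, -229.75035095214844), (106.98192596435547, 106.8933334350586), 4.473051071166992) 810
side wall [0.02974509 0.70453448] 3287
```

```bash
cat >> h.py <<'E'
from scipy.spatial.transform import Rotation as Ro
def rows(wps):
    """wps: (x,y,z mm, tool-y angle deg) -> shift/1000mm, turn z/60deg in the tool's axes"""
    s=env.get_state(); R0=Ro.from_quat(s['orientation']); p0=s['tcp_pos']*1000
    for x,y,z,a in wps:
        t=np.radians(a); ya=np.array([np.cos(t),np.sin(t),0]); za=np.array([0,0,-1.]); 
        R=Ro.from_matrix(np.stack([np.cross(ya,za),ya,za],1))
        d=R0.inv().apply(np.array([x,y,z])-p0)/1000; r=np.degrees((R0.inv()*R).as_rotvec())/60
        print(np.round(d,3),np.round(r,3))
    print('start',np.round(p0,1),'tool y deg',np.round(np.degrees(np.arctan2(*R0.as_matrix()[1::-1,1])),2),'t',round(float(s['t']),2))
E
python3 -c "
from h import *
rows([(420,420,200,74),(500,200,200,81),(480,-60,200,90),(385,-240,200,95),(385,-240,60,95)])"
```

```text
[-0.188 -0.086 -0.001] [-0.002 -0.    -0.175]
[-0.358 -0.247 -0.001] [-0.002 -0.    -0.292]
[-0.456 -0.489 -0.   ] [-0.002 -0.001 -0.442]
[-0.452 -0.692  0.   ] [-0.002 -0.001 -0.525]
[-0.452 -0.692  0.14 ] [-0.002 -0.001 -0.525]
start [289.8 580.9 198.6] tool y deg 63.49 t 0.1
```

Call:
arm_command:
  motion: "-.188 -.086 0 0 0 -.175 0.2; -.188 -.086 0 0 0 -.175 0.2; -.188 -.086 0 0 0 -.175 0.2; -.188 -.086 0 0 0 -.175 0.2; -.358 -.247 0 0 0 -.292 0.2; -.358 -.247 0 0 0 -.292 0.2; -.358 -.247 0 0 0 -.292 0.2; -.358 -.247 0 0 0 -.292 0.2; -.358 -.247 0 0 0 -.292 0.2; -.456 -.489 0 0 0 -.442 0.2; -.456 -.489 0 0 0 -.442 0.2; -.456 -.489 0 0 0 -.442 0.2; -.456 -.489 0 0 0 -.442 0.2; -.456 -.489 0 0 0 -.442 0.2; -.452 -.692 0 0 0 -.525 0.2; -.452 -.692 0 0 0 -.525 0.2; -.452 -.692 0 0 0 -.525 0.2; -.452 -.692 0 0 0 -.525 0.2; -.452 -.692 0 0 0 -.525 0.2; -.452 -.692 0 0 0 -.525 0.2"

```text
t: 2.1
tcp_pos: [0.3838, -0.242, 0.1995]
orientation: [-0.04, 0.999, -0.0, -0.001]
ft_force: [0.1, 1.2, 0.2]
grip_width: 0.606
gripper_force: 0.0
```

Run:
```python
from h import *
a,X,c=cap('top')
for o in boxes(a,X): print(o)
b,Y,_=cap('side')
save('side1',cv2.resize(b,(768,576)))
# rough tip height of fingers
rows([(388,-240,120,95),(388,-240,20,95),(398,-239,20,95)])
print(env.get_state()['grip_width'],env.get_state()['q'].round(2))
```

```text
(645.7, -125.7, 106.2, 107.9, -3.26, 80.4, [262, 158, 31, 32, 861])
(638.7, -377.8, 104.9, 109.4, -1.47, 80.4, [333, 162, 30, 31, 874])
(473.9, -233.4, 108.4, 106.0, 3.48, 80.5, [291, 207, 33, 32, 890])
[-0.002 -0.002  0.08 ] [0.001 0.    0.001]
[-0.002 -0.002  0.18 ] [0.001 0.    0.001]
[-0.012 -0.002  0.18 ] [0.001 0.    0.001]
start [ 386.  -238.3  199.5] tool y deg 95.03 t 2.2
0.602262568152638 [ 0.53  0.32 -0.03  1.96  0.01  0.87  2.15]
```

View pics/side1.png

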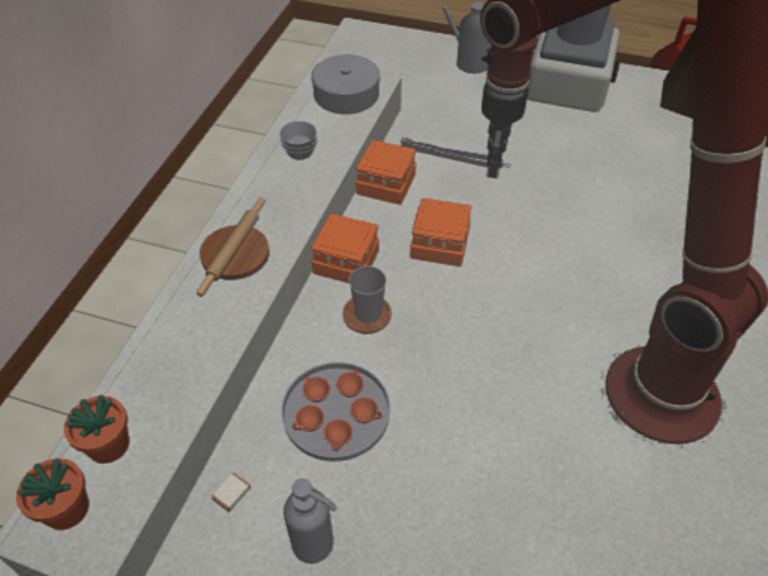

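The view shows the gripper at about (495,160), in front of the loose container at (441,230). Nothing else has moved. Next I lower the gripper.

Call:
arm_command:
  motion: "-.002 -.002 .05 0 0 0 .2; -.002 -.002 .09 0 0 0 .2; -.002 -.002 .13 0 0 0 .2; -.002 -.002 .16 0 0 0 .2; -.002 -.002 .181 0 0 0 .2; -.002 -.002 .181 0 0 0 .2; -.002 -.002 .181 0 0 0 .2"

```text
t: 2.9
tcp_pos: [0.389, -0.2397, 0.0189]
orientation: [-0.045, 0.999, 0.0, 0.0]
ft_force: [-0.5, -1.2, -0.3]
grip_width: 0.604
gripper_force: 0.0
```

Run:
```python
from h import *
a,X,c=cap('top')
for o in boxes(a,X): print(o)
b,Y,_=cap('side')
save('side2',cv2.resize(b[60:220,200:400],(750,600),interpolation=2))
# push: tool-centre path, wall frame lateral shift + turn
rows([(407,-239,18,95),(450,-241,18,92.5),(490,-244,18,90),(530,-247,18,88.4),(570,-249.5,18,88.4)])
```

```text
(646.4, -126.6, 106.2, 108.2, -1.1, 80.5, [262, 158, 31, 31, 857])
(639.1, -378.1, 105.6, 108.6, -0.71, 80.5, [333, 162, 30, 31, 872])
(474.2, -233.1, 105.5, 108.1, 6.25, 80.5, [291, 207, 32, 32, 789])
[-0.018  0.     0.002] [-0.001  0.002  0.001]
[-0.06  -0.005  0.002] [-0.001  0.002  0.043]
[-0.1   -0.012  0.002] [-0.001  0.002  0.085]
[-0.14  -0.019  0.002] [-0.001  0.002  0.111]
[-0.179 -0.025  0.002] [-0.001  0.002  0.111]
start [ 389.3 -240.9   19.9] tool y deg 95.08 t 3.0
```

View pics/side2.png

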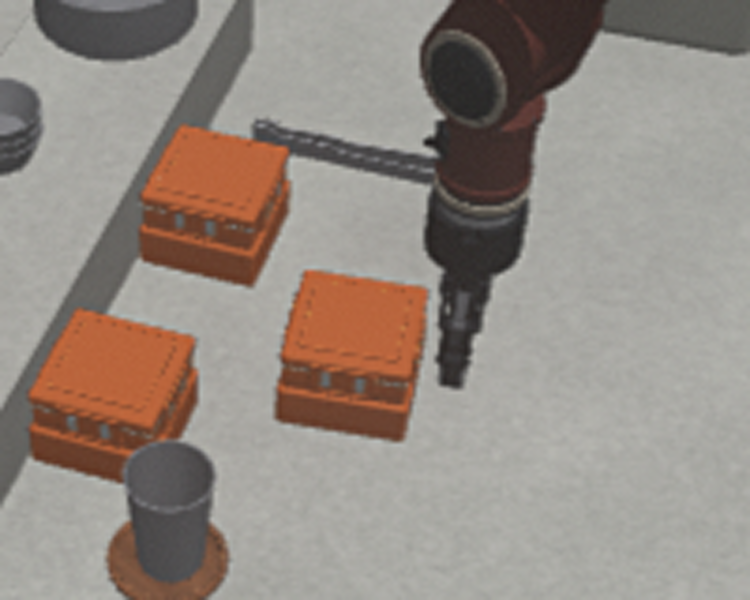

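The fingertips at (452,380) stand low, just behind the container's near face at about (415,390). Clear to start pushing.

Call:
arm_command:
  motion: "-.006 0 0 0 0 0 .2; -.012 0 0 0 0 0 .2; -.018 0 0 0 0 0 .2; -.024 -.001 0 0 0 .005 .2; -.030 -.002 0 0 0 .011 .2; -.036 -.003 0 0 0 .017 .2; -.042 -.004 0 0 0 .023 .2; -.048 -.005 0 0 0 .030 .2; -.054 -.006 0 0 0 .037 .2; -.060 -.007 0 0 0 .044 .2; -.066 -.008 0 0 0 .050 .2; -.072 -.009 0 0 0 .056 .2; -.078 -.010 0 0 0 .063 .2; -.084 -.011 0 0 0 .070 .2; -.090 -.012 0 0 0 .077 .2; -.096 -.013 0 0 0 .084 .2; -.102 -.014 0 0 0 .090 .2; -.108 -.015 0 0 0 .097 .2; -.114 -.016 0 0 0 .104 .2; -.120 -.017 0 0 0 .111 .2"

```text
t: 5.0
tcp_pos: [0.5057, -0.247, 0.0184]
orientation: [0.015, 1.0, 0.001, -0.004]
ft_force: [-5.4, 1.1, 3.9]
grip_width: 0.596
gripper_force: 2.8
```

```bash
cat >> h.py <<'E'
def edges(a,X):
    "line fits of each orange lid: side edges and front edge, mm"
    m=(orange(a)&(X[...,2]>.072)&(X[...,2]<.092)).astype(np.uint8); m[:,:245]=0
    n,l,st,_=cv2.connectedComponentsWithStats(m)
    for i in range(1,n):
        if st[i,4]<150: continue
        M=l==i; x0,y0,w,h=st[i,:4]; F=lambda pts:cv2.fitLine((np.array(pts)*1000)[:,:2].astype(np.float32),cv2.DIST_HUBER,0,.01,.01).ravel()
        rs=range(y0+5,y0+h-5); cs=range(x0+5,x0+w-5)
        L=F([X[v,np.where(M[v])[0][0]] for v in rs]);R=F([X[v,np.where(M[v])[0][-1]] for v in rs])
        T=F([X[np.where(M[:,u])[0][0],u] for u in cs]);B=F([X[np.where(M[:,u])[0][-1],u] for u in cs])
        d=lambda f:(np.degrees(np.arctan2(f[1],f[0]))+45)%90-45
        print('centre',np.round([(T[2]+B[2])/2,(L[3]+R[3])/2],1),'size',np.round([T[2]-B[2],L[3]-R[3]],1),'yaw L R far near',np.round([d(f) for f in (L,R,T,B)],1))
E
python3 - <<'E'
from h import *
a,X,c=cap('top'); edges(a,X)
for o in boxes(a,X): print(o)
save('top3',cv2.resize(a[130:270,220:420],(800,560),interpolation=2))
s=env.get_state();print(s['ft_force'],s['tcp_pos'])
E
```

```text
centre [ 645.8 -125.8] size [102.7 102.2] yaw L R far near [-0.2 -0.6  0.4 -2. ]
centre [ 638.6 -378.1] size [104.7 101.3] yaw L R far near [ 2.  -1.8 -4.5 -2.4]
centre [ 595.1 -221.8] size [55.4 51.5] yaw L R far near [ -1.6 -35.6  -2.4 -34.7]
(645.7, -126.4, 106.7, 109.0, -2.05, 80.6, [262, 158, 31, 32, 860])
(639.2, -378.6, 105.5, 109.5, -0.32, 80.5, [333, 162, 30, 31, 869])
(575.2, -248.3, 100.2, 107.5, 1.56, 80.3, [296, 180, 31, 29, 477])
[-1.05577095  0.17690053 -0.09955774] [ 0.50784124 -0.2471562   0.01842789]
```

View pics/top3.png

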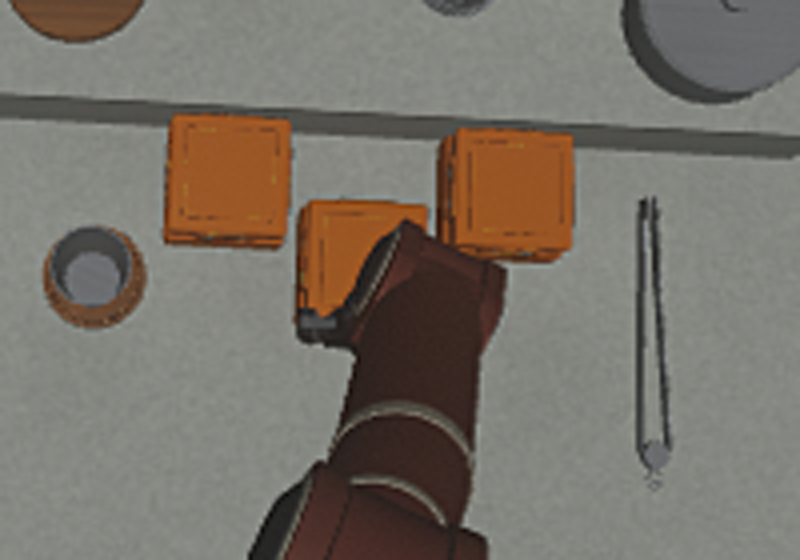

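The container at (365,260) is entering the gap squarely. The lid gaps are about 11 px on the left and 22 px on the right, so I'll drift about 2 mm to the right as I push on.

Run:
```python
from h import *
rows([(508,-247,18,88.4),(570,-251,18,88.4),(577,-251.3,18,88.4)])
```

```text
[-0.  0.  0.] [ 0.001 -0.004 -0.002]
[-0.062 -0.002  0.   ] [ 0.001 -0.004 -0.002]
[-0.069 -0.002  0.   ] [ 0.001 -0.004 -0.002]
start [ 507.8 -247.2   18.4] tool y deg 88.3 t 5.05
```

Call:
arm_command:
  motion: "-.006 0 0 0 0 0 .2; -.012 0 0 0 0 0 .2; -.018 -.001 0 0 0 0 .2; -.024 -.001 0 0 0 0 .2; -.030 -.001 0 0 0 0 .2; -.036 -.002 0 0 0 0 .2; -.042 -.002 0 0 0 0 .2; -.048 -.002 0 0 0 0 .2; -.054 -.002 0 0 0 0 .2; -.060 -.002 0 0 0 0 .2; -.062 -.002 0 0 0 0 .2; -.062 -.002 0 0 0 0 .2"

```text
t: 6.25
tcp_pos: [0.5721, -0.2515, 0.0189]
orientation: [0.014, 1.0, -0.0, 0.001]
ft_force: [-0.5, 0.3, -0.8]
grip_width: 0.599
gripper_force: 0.2
```

Run:
```python
from h import *
a,X,c=cap('top'); edges(a,X)
for o in boxes(a,X): print(o)
save('top4',cv2.resize(a[140:240,240:390],(750,500),interpolation=2))
s=env.get_state();print(s['ft_force'],s['tcp_pos'])
```

```text
centre [ 645.6 -126.2] size [103.2 101.6] yaw L R far near [-2.1 -0.5  0.7 -2.1]
centre [ 660.2 -225. ] size [57.6 46.3] yaw L R far near [ -3.2 -22.8   2.  -25.8]
centre [ 655.2 -392.8] size [71.1 72.1] yaw L R far near [40.6 -1.4 -2.8 27.6]
(645.7, -126.0, 106.5, 108.7, -3.16, 80.5, [262, 158, 31, 32, 862])
(653.3, -222.4, 65.5, 115.9, -30.45, 80.3, [297, 162, 24, 28, 372])
(638.8, -379.5, 101.5, 110.2, -0.71, 80.5, [334, 162, 29, 31, 602])
[-0.05992139 -0.13508046  0.37101116] [ 0.572111   -0.25155514  0.0190731 ]
```

View pics/top4.png

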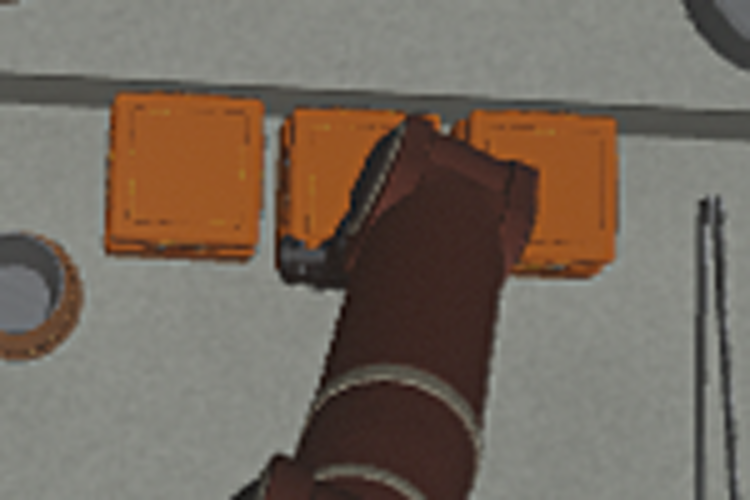

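The container's lid spans (290–440, 110). The lid gaps are about 26 px left and 30 px right, so it is centred within about 2 mm. There is no wall contact yet, so I'll press it home gently.

Call:
arm_command:
  motion: "-.002 0 0 0 0 0 .2; -.004 0 0 0 0 0 .2; -.006 0 0 0 0 0 .2; -.008 0 0 0 0 0 .2; -.009 0 0 0 0 0 .2; -.009 0 0 0 0 0 .2"

```text
t: 6.9
tcp_pos: [0.5783, -0.2521, 0.0189]
orientation: [0.015, 1.0, 0.0, -0.001]
ft_force: [-5.7, -0.3, 3.6]
grip_width: 0.597
gripper_force: 2.9
```

Call:
arm_command:
  motion: "-.002 0 0 0 0 0 .2; -.004 0 0 0 0 0 .2; -.004 0 0 0 0 0 .2"

```text
t: 7.2
tcp_pos: [0.5781, -0.2522, 0.0187]
orientation: [0.015, 1.0, 0.001, -0.006]
ft_force: [-11.4, 1.0, 9.1]
grip_width: 0.6
gripper_force: 6.1
```

The force rises with no motion, so the container is seated on the wall. I'll back off and lift.

Call:
arm_command:
  motion: ".004 0 0 0 0 0 .2; .010 0 0 0 0 0 .2; .030 0 0 0 0 0 .2; .060 0 0 0 0 0 .2; .090 0 0 0 0 0 .2; .110 0 0 0 0 0 .2; .110 0 -.040 0 0 0 .2; .110 0 -.080 0 0 0 .2; .110 0 -.130 0 0 0 .2; .110 0 -.180 0 0 0 .2; .110 .050 -.180 0 0 0 .2; .110 .100 -.180 0 0 0 .2; .110 .150 -.180 0 0 0 .2; .080 .200 -.180 0 0 0 .2; .060 .250 -.180 0 0 0 .2; .060 .300 -.180 0 0 0 .2; .060 .350 -.180 0 0 0 .2; .060 .350 -.180 0 0 0 .2"

```text
t: 9.0
tcp_pos: [0.5349, 0.11, 0.1991]
orientation: [0.008, 1.0, 0.004, 0.002]
ft_force: [0.0, -0.2, -0.3]
grip_width: 0.6
gripper_force: 0.0
```

Run:
```python
from h import *
a,X,c=cap('top'); edges(a,X)
for o in boxes(a,X): print(o)
b,Y,_=cap('side')
save('b5',np.hstack([cv2.resize(a[130:230,230:380],(450,300),interpolation=2),cv2.resize(b[70:220,190:340],(300,300),interpolation=2)]))
p,q,s_,n=wall(X);print(p,q)
rows([])
```

```text
centre [ 645.5 -125.8] size [103.5 102.1] yaw L R far near [-0.1 -0.6  0.7 -0.2]
centre [ 643.9 -253.3] size [103.3 102.1] yaw L R far near [-1.8 -0.7 -1.7 -0.1]
centre [ 638.6 -378.1] size [104.1 102.1] yaw L R far near [-0.4  0.1 -3.4 -1.8]
(646.3, -126.3, 106.5, 109.3, -2.28, 80.4, [262, 158, 31, 32, 868])
(643.9, -255.2, 107.7, 109.3, -0.89, 80.4, [298, 160, 31, 31, 857])
(638.8, -378.2, 104.5, 109.2, -0.2, 80.5, [333, 162, 30, 31, 873])
[0.02820512 0.70754782] [0.02852733 0.70672373]
start [534.9 104.1 199. ] tool y deg 88.74 t 9.1
```

View pics/b5.png

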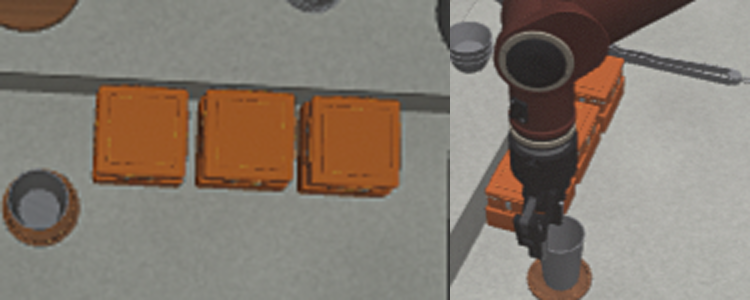

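The orange container at (247,140) sits flush and centred between its neighbours: its y of −253.3 compares with a mean of −252.0. It is also flat on the wall. Next is the plate.

Run:
```python
from h import *
rows([(415,220,190,88.4),(415,220,30,88.4),(415,220,4,88.4),(440,219.3,4,88.4)])
```

```text
[0.122 0.113 0.009] [0.003 0.003 0.006]
[0.123 0.113 0.169] [0.003 0.003 0.006]
[0.123 0.113 0.195] [0.003 0.003 0.006]
[0.098 0.112 0.195] [0.003 0.003 0.006]
start [534.9 104.1 199. ] tool y deg 88.74 t 9.1
```

Call:
arm_command:
  motion: ".040 .035 0 0 0 0 .5; .080 .075 0 0 0 0 .5; .122 .116 0 0 0 0 .5; .122 .116 .040 0 0 0 .5; .122 .116 .080 0 0 0 .5; .122 .116 .120 0 0 0 .5; .122 .116 .150 0 0 0 .5; .122 .116 .170 0 0 0 .5; .122 .116 .180 0 0 0 .5; .122 .116 .188 0 0 0 .5; .122 .116 .193 0 0 0 .5; .122 .116 .193 0 0 0 .5; .122 .116 .193 0 0 0 .5"

```text
t: 10.4
tcp_pos: [0.4161, 0.2194, 0.0064]
orientation: [0.015, 1.0, 0.0, 0.001]
ft_force: [0.3, -0.2, 0.1]
grip_width: 0.752
gripper_force: 0.0
```

Run:
```python
from h import *
a,X,c=cap('top'); b,Y,_=cap('side')
print('plate',circ(X,(148,215,170,235),.012,.04),env.get_state()['tcp_pos'],env.get_state()['ft_force'])
save('b6',np.hstack([cv2.resize(a[150:300,110:260],(400,400),interpolation=2),cv2.resize(b[220:370,180:330],(400,400),interpolation=2)]))
rows([(440,219.3,4,88.4),(510,217.3,4,88.4)])
```

```text
plate (array([544.4, 215.3]), 95.1, 644) [0.41602764 0.21949778 0.00641514] [-0.31662571 -1.15204226  0.36923292]
[-0.024  0.001  0.002] [ 0.001  0.001 -0.001]
[-0.094  0.001  0.003] [ 0.001  0.001 -0.001]
start [416.  219.5   6.4] tool y deg 88.33 t 10.5
```

View pics/b6.png

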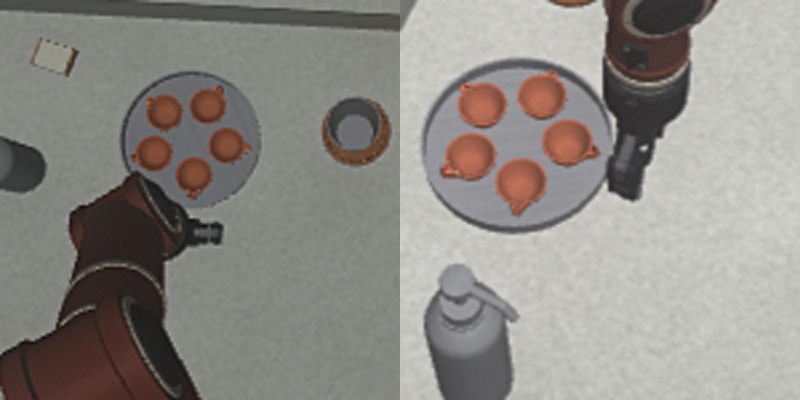

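The diyas stand on the plate at (190,140) and the fingers are behind its near rim at about (205,232). I'll push straight along the wall normal, slowly.

Call:
arm_command:
  motion: "-.006 0 .003 0 0 0 .5; -.012 0 .003 0 0 0 .5; -.016 0 .003 0 0 0 .5; -.019 0 .003 0 0 0 .5; -.021 0 .003 0 0 0 .5; -.023 0 .003 0 0 0 .5; -.025 0 .003 0 0 0 .5; -.027 0 .003 0 0 0 .5; -.029 0 .003 0 0 0 .5; -.032 0 .003 0 0 0 .5; -.035 0 .003 0 0 0 .5; -.038 0 .003 0 0 0 .5; -.041 0 .003 0 0 0 .5; -.044 0 .003 0 0 0 .5; -.047 0 .003 0 0 0 .5; -.050 0 .003 0 0 0 .5; -.053 0 .003 0 0 0 .5; -.055 0 .003 0 0 0 .5; -.056 0 .003 0 0 0 .5; -.056 0 .003 0 0 0 .5"

```text
t: 12.5
tcp_pos: [0.4716, 0.2175, 0.0027]
orientation: [0.015, 1.0, -0.0, 0.0]
ft_force: [0.2, -1.0, 0.8]
grip_width: 0.75
gripper_force: 0.0
```

Run:
```python
from h import *
a,X,c=cap('top'); b,Y,_=cap('side')
print('plate',circ(X,(148,215,150,235),.012,.04),env.get_state()['tcp_pos'],env.get_state()['ft_force'])
save('b7',np.hstack([cv2.resize(a[130:280,110:260],(400,400),interpolation=2),cv2.resize(b[200:350,160:310],(400,400),interpolation=2)]))
```

```text
plate (array([608.9, 224.8]), 160.2, 553) [0.47129094 0.2176189  0.00268655] [ 0.00152577 -0.43940155 -0.02974507]
```

View pics/b7.png

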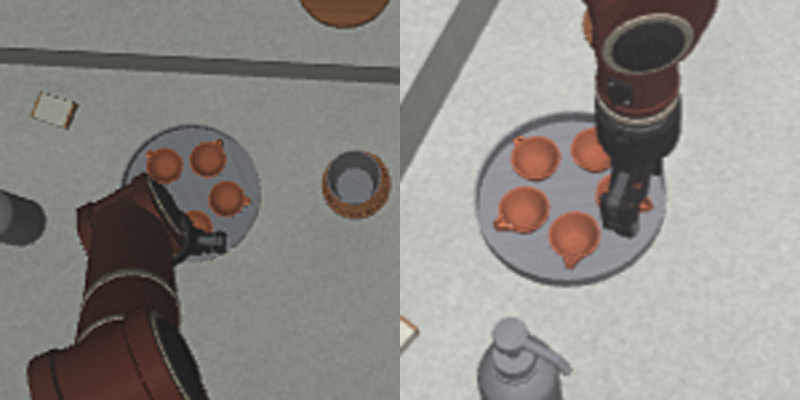

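Run:
```python
from h import *
for n,A in (('side',cap('side')),('top',cap('top'))):
    a,X,_=A; P=X.reshape(-1,3); g=a.reshape(-1,3).astype(int)
    dk=(g.max(1)<75)&(abs(P[:,0]-.47)<.03)&(abs(P[:,1]-.2176)<.07)&(P[:,2]<.09)&(P[:,2]>.001)
    Q=P[dk]*1000; Q=Q[np.argsort(Q[:,2])]; print(n,len(Q)); print(Q[:40:4].round(0).tolist())
    ed=P[(P[:,2]>.012)&(P[:,2]<.024)&(P[:,1]>.1)&(P[:,1]<.33)&(P[:,0]>.4)&(P[:,0]<.69)]*1000
    f=ed[np.hypot(ed[:,0]-545,ed[:,1]-216)>85]
    print('ring',f[:,0].min(),f[:,0].max(),f[:,1].min(),f[:,1].max(),len(f))
```

```text
side 24
[[464.0, 186.0, 41.0], [465.0, 257.0, 48.0], [470.0, 264.0, 51.0], [475.0, 264.0, 54.0], [464.0, 265.0, 62.0], [462.0, 264.0, 85.0]]
ring 448.06624608694653 637.6327116621812 123.29783836998554 313.02202481104115 316
top 9
[[466.0, 182.0, 2.0], [461.0, 174.0, 81.0], [481.0, 173.0, 90.0]]
ring 449.3063352687916 638.8569027900032 121.29867397349183 310.2486150707997 116
```

Run:
```python
from h import *
a,X,c=cap('side'); P=X.reshape(-1,3)*1000
u,v=np.meshgrid(np.arange(512),np.arange(384)); 
R=np.c_[P,u.ravel(),v.ravel()]
# fingers in the crop b7: (600-660,160-240) -> full
m=(R[:,3]>160+200*.375)&(R[:,3]<160+265*.375)&(R[:,4]>200+150*.375)&(R[:,4]<200+245*.375)&(R[:,2]>5)&(R[:,0]<500)
for r in R[m][::9]: print(r.round(0).astype(int).tolist(),a[int(r[4]),int(r[3])].tolist())
```

```text
[486, 254, 171, 238, 257] [50, 47, 46]
[463, 256, 185, 247, 257] [53, 52, 51]
[445, 246, 179, 256, 257] [54, 52, 53]
[473, 256, 177, 243, 258] [50, 48, 48]
[453, 252, 181, 252, 258] [50, 51, 50]
[481, 255, 167, 240, 259] [47, 47, 47]
[459, 254, 177, 249, 259] [52, 51, 50]
[441, 242, 167, 258, 259] [97, 97, 95]
[463, 257, 175, 247, 260] [51, 49, 48]
[444, 248, 169, 256, 260] [48, 48, 46]
[469, 256, 165, 245, 261] [52, 50, 48]
[451, 234, 141, 255, 261] [54, 51, 52]
[471, 256, 160, 244, 262] [50, 50, 48]
[455, 237, 139, 253, 262] [59, 57, 57]
[473, 257, 156, 243, 263] [52, 50, 50]
[458, 238, 134, 252, 263] [56, 54, 55]
[476, 256, 149, 242, 264] [65, 63, 65]
[459, 240, 133, 251, 264] [55, 52, 53]
[480, 260, 149, 240, 265] [48, 48, 47]
[461, 250, 142, 249, 265] [52, 50, 50]
[462, 174, 23, 258, 265] [121, 121, 122]
[465, 259, 150, 246, 266] [59, 57, 59]
[462, 173, 16, 258, 266] [120, 121, 123]
[465, 259, 145, 246, 267] [57, 55, 56]
[458, 179, 23, 259, 267] [161, 162, 162]
[462, 261, 145, 247, 268] [55, 50, 51]
[486, 251, 113, 239, 269] [57, 54, 55]
[484, 191, 19, 248, 269] [99, 67, 57]
[45
[... 873 characters left out ...]
, 286, 123, 236, 280] [47, 45, 44]
[461, 281, 124, 245, 280] [50, 48, 49]
[477, 285, 118, 238, 281] [50, 48, 48]
[462, 263, 88, 247, 281] [55, 52, 54]
[477, 285, 113, 238, 282] [52, 52, 50]
[462, 265, 88, 247, 282] [53, 52, 52]
[477, 279, 98, 239, 283] [58, 56, 58]
[462, 257, 69, 248, 283] [77, 77, 78]
[471, 281, 99, 241, 284] [60, 61, 63]
[467, 225, 7, 250, 284] [147, 147, 153]
[471, 281, 94, 241, 285] [54, 53, 55]
[457, 224, 5, 254, 285] [152, 152, 157]
[463, 283, 98, 244, 286] [52, 49, 49]
[444, 223, 6, 259, 286] [198, 199, 192]
[453, 237, 19, 254, 287] [146, 145, 150]
[452, 241, 22, 254, 288] [136, 136, 141]
[452, 241, 16, 254, 289] [105, 104, 108]
[483, 252, 7, 241, 291] [146, 146, 150]
```

Run:
```python
from h import *
for n in ('side','top'):
    a,X,c=cap(n); P=X.reshape(-1,3)*1000; g=a.reshape(-1,3).astype(int)
    m=(P[:,0]>455)&(P[:,0]<490)&(P[:,2]>26)&(P[:,2]<75)&(P[:,1]>140)&(P[:,1]<300)&(g[:,0]-g[:,2]<25)
    Q=np.c_[P[m],g[m]]; Q=Q[np.argsort(Q[:,2])]; print(n,len(Q)); print('\n'.join(str(r.astype(int).tolist()) for r in Q[:28:2]))
```

```text
side 43
[465, 256, 41, 86, 85, 89]
[460, 187, 44, 66, 65, 66]
[465, 189, 44, 72, 72, 72]
[465, 262, 47, 106, 106, 108]
[473, 263, 48, 78, 78, 80]
[458, 183, 49, 117, 116, 113]
[460, 187, 50, 54, 53, 53]
[461, 258, 51, 105, 105, 107]
[460, 255, 51, 124, 124, 126]
[460, 253, 54, 111, 111, 112]
[460, 187, 54, 54, 52, 51]
[464, 264, 55, 58, 57, 57]
[464, 258, 56, 74, 74, 76]
[474, 265, 56, 57, 56, 56]
top 0
```

Run:
```python
from h import *
a,X,c=cap('side'); f=192/np.tan(np.radians(c['vertical_fov'])/2)
for y,x in ((.266,.4713),(.262,.465)):
  for z in range(80,-6,-6):
    q=c['view']@np.array([x,y,z/1000,1]); u=int(round(f*q[0]/q[2]+c['cx']));v=int(round(f*q[1]/q[2]+c['cy']))
    print(y,z,(u,v),(X[v,u]*1000).round(0).astype(int).tolist(),a[v,u].tolist())
```

```text
0.266 80 (243, 283) [464, 285, 116] [49, 48, 49]
0.266 74 (243, 284) [465, 284, 109] [53, 50, 51]
0.266 68 (243, 285) [466, 281, 99] [54, 54, 54]
0.266 62 (243, 286) [466, 282, 94] [49, 48, 47]
0.266 56 (243, 288) [473, 262, 47] [79, 79, 80]
0.266 50 (243, 289) [481, 243, 3] [149, 149, 154]
0.266 44 (243, 290) [480, 245, 2] [150, 150, 154]
0.266 38 (243, 291) [479, 249, 5] [145, 146, 150]
0.266 32 (243, 292) [478, 250, 2] [145, 144, 150]
0.266 26 (244, 294) [474, 255, 2] [148, 149, 153]
0.266 20 (244, 295) [473, 258, 4] [145, 145, 149]
0.266 14 (244, 296) [472, 262, 5] [146, 147, 151]
0.266 8 (244, 297) [468, 272, 20] [149, 149, 154]
0.266 2 (244, 298) [468, 273, 17] [119, 119, 123]
0.266 -4 (244, 299) [467, 275, 16] [95, 95, 97]
0.262 80 (246, 282) [460, 276, 108] [54, 53, 53]
0.262 74 (246, 283) [460, 277, 104] [55, 54, 54]
0.262 68 (246, 285) [461, 275, 90] [61, 60, 60]
0.262 62 (246, 286) [460, 279, 93] [58, 57, 57]
0.262 56 (246, 287) [465, 263, 58] [54, 52, 52]
0.262 50 (246, 288) [465, 263, 53] [56, 54, 54]
0.262 44 (246, 289) [465, 263, 48] [105, 104, 108]
0.262 38 (246, 291) [472, 244, -1] [145, 145, 149]
0.262 32 (246, 292) [471, 247, 0] [146, 145, 150]
0.262 26 (246, 293) [470, 252, 5] [150, 150, 154]
0.262 20 (246, 294) [469, 255, 5] [147, 148, 152]
0.262 14 (246, 295) [469, 255, 1] [150, 150, 155]
0.262 8 (246, 296) [464, 268, 21] [145, 146, 150]
0.262 2 (246, 297) [463, 270, 19] [120, 120, 124]
0.262 -4 (247, 298) [462, 266, 8] [109, 108, 109]
```

The plate has not moved. The depth readings put the fingertips at about z = 43 mm with the reported TCP at 3 mm, so they passed over the rim. I'll back out, check the tip height again over clear counter, and lower further.

Call:
arm_command:
  motion: ".020 0 0 0 0 0 .5; .040 0 0 0 0 0 .5; .058 0 0 0 0 0 .5; .062 0 .005 0 0 0 .5; .062 0 .010 0 0 0 .5; .062 0 .015 0 0 0 .5; .062 0 .018 0 0 0 .5; .062 0 .018 0 0 0 .5"

```text
t: 13.7
tcp_pos: [0.4101, 0.2191, -0.016]
orientation: [0.015, 1.0, -0.0, -0.0]
ft_force: [-0.7, -0.5, -0.7]
grip_width: 0.753
gripper_force: 0.0
```

```bash
cat >> h.py <<'E'
def tips():
    s=env.get_state(); tx,ty,_=s['tcp_pos']*1000
    a,X,c=cap('side'); P=X.reshape(-1,3)*1000; g=a.reshape(-1,3).astype(int)
    m=(abs(P[:,0]-tx)<15)&(P[:,2]>5)&(P[:,2]<100)&(abs(P[:,1]-ty)<75)&(g.max(1)<130)
    Q=np.c_[P[m],g[m]]; Q=Q[np.argsort(Q[:,2])]; print(len(Q)); print('\n'.join(str(r.astype(int).tolist()) for r in Q[:16:2]))
    print(s['tcp_pos'].round(4),s['ft_force'].round(1),s['t'])
E
python3 -c "
from h import *
tips()
a,X,c=cap('top');print('plate',circ(X,(148,215,170,235),.012,.04))"
```

```text
125
[400, 187, 20, 97, 96, 94]
[401, 259, 25, 123, 122, 121]
[401, 258, 29, 99, 100, 100]
[398, 188, 34, 98, 97, 95]
[401, 258, 34, 85, 86, 86]
[417, 266, 35, 115, 114, 111]
[398, 189, 40, 89, 89, 87]
[401, 262, 51, 85, 85, 86]
[ 0.4101  0.2191 -0.016 ] [-0.7 -0.5 -0.7] 13.7
plate (array([544.1, 216.6]), 95.5, 645)
```

The tips are at about 20 mm with no contact, which confirms the offset of roughly 37 mm. I'll lower 12 mm more, going gently.

Call:
arm_command:
  motion: "0 0 .003 0 0 0 .5; 0 0 .006 0 0 0 .5; 0 0 .009 0 0 0 .5; 0 0 .012 0 0 0 .5; 0 0 .012 0 0 0 .5"

```text
t: 14.3
tcp_pos: [0.4092, 0.2192, -0.0277]
orientation: [0.015, 1.0, -0.0, -0.0]
ft_force: [-0.0, -0.1, -0.1]
grip_width: 0.748
gripper_force: 0.0
```

```bash
python3 -c "
from h import *
tips();rows([(440,218.3,-28,88.4),(510,216.3,-28,88.4)])"
```

```text
159
[397, 188, 13, 127, 127, 122]
[412, 264, 18, 96, 95, 94]
[397, 189, 20, 97, 96, 94]
[404, 266, 20, 106, 106, 104]
[398, 260, 30, 119, 119, 118]
[398, 259, 33, 117, 116, 117]
[397, 265, 54, 105, 105, 102]
[395, 262, 56, 127, 127, 124]
[ 0.4092  0.2192 -0.0277] [-0.  -0.1 -0.1] 14.3
[-0.031 -0.     0.   ] [-0.    -0.    -0.001]
[-0.101 -0.     0.   ] [-0.    -0.    -0.001]
start [409.3 219.3 -27.5] tool y deg 88.33 t 14.35
```

Call:
arm_command:
  motion: "-.008 0 .003 0 0 0 .5; -.016 0 .003 0 0 0 .5; -.024 0 .003 0 0 0 .5; -.028 0 .003 0 0 0 .5; -.030 0 .003 0 0 0 .5; -.032 0 .003 0 0 0 .5; -.034 0 .003 0 0 0 .5; -.036 0 .003 0 0 0 .5; -.038 0 .003 0 0 0 .5; -.040 0 .003 0 0 0 .5; -.042 0 .003 0 0 0 .5; -.044 0 .003 0 0 0 .5; -.046 0 .003 0 0 0 .5; -.048 0 .003 0 0 0 .5; -.050 0 .003 0 0 0 .5; -.050 0 .003 0 0 0 .5"

```text
t: 15.95
tcp_pos: [0.4603, 0.2179, -0.0303]
orientation: [0.015, 1.0, 0.0, 0.001]
ft_force: [-1.3, -0.3, -1.4]
grip_width: 0.755
gripper_force: 0.5
```

```bash
cat >> h.py <<'E'
def plate():
    "rim circle by least squares on side view rim points"
    from scipy.optimize import least_squares
    for n in ('side','top'):
        a,X,c=cap(n); P=X.reshape(-1,3)*1000; g=a.reshape(-1,3).astype(int)
        m=(P[:,2]>17)&(P[:,2]<24)&(P[:,1]>95)&(P[:,1]<340)&(P[:,0]>440)&(P[:,0]<705)&(g[:,0]-g[:,2]<20)
        Q=P[m,:2]
        r=least_squares(lambda p:np.hypot(Q[:,0]-p[0],Q[:,1]-p[1])-94,[570,216],loss='soft_l1',f_scale=1.5)
        print(n,r.x.round(1),len(Q),'rms',np.median(abs(r.fun)).round(2))
        h=cv2.cvtColor(a,cv2.COLOR_RGB2HSV).reshape(-1,3)
        d=(h[:,0]<14)&(h[:,1]>90)&(np.hypot(P[:,0]-r.x[0],P[:,1]-r.x[1])<95)&(P[:,2]>8)&(P[:,2]<60)
        print(' diya zmax',P[d,2].max().round(1) if d.any() else None,'median',np.median(P[d,2]).round(1),d.sum())
    s=env.get_state();print(s['tcp_pos'].round(4),s['ft_force'].round(1),s['t'])
E
python3 -c "
from h import *
plate()"
```

```text
side [558.7 217.4] 201 rms 1.16
 diya zmax 32.0 median 17.7 1097
top [560.7 215.9] 95 rms 1.03
 diya zmax 30.7 median 17.3 519
[ 0.4603  0.218  -0.0302] [-0.5 -0.8 -0.9] 16.05
```

The plate is moving with the fingers, about 16 mm so far and straight. I'll continue.

Call:
arm_command:
  motion: "-.002 0 0 0 0 0 .5; -.004 0 0 0 0 0 .5; -.007 0 0 0 0 0 .5; -.010 0 0 0 0 0 .5; -.013 0 0 0 0 0 .5; -.016 0 0 0 0 0 .5; -.019 0 0 0 0 0 .5; -.022 0 0 0 0 0 .5; -.025 0 0 0 0 0 .5; -.028 0 0 0 0 0 .5; -.031 0 0 0 0 0 .5; -.034 0 0 0 0 0 .5; -.037 0 0 0 0 0 .5; -.040 0 0 0 0 0 .5; -.043 0 0 0 0 0 .5; -.046 0 0 0 0 0 .5; -.048 0 0 0 0 0 .5; -.050 0 0 0 0 0 .5; -.051 0 0 0 0 0 .5; -.051 0 0 0 0 0 .5"

```text
t: 18.05
tcp_pos: [0.5108, 0.2164, -0.0303]
orientation: [0.015, 1.0, 0.0, 0.0]
ft_force: [-2.9, -0.1, 2.1]
grip_width: 0.751
gripper_force: 1.3
```

```bash
python3 -c "
from h import *
plate()"
```

```text
side [608.8 216. ] 187 rms 1.28
 diya zmax 30.4 median 17.1 1039
top [610.7 214.4] 89 rms 1.07
 diya zmax 32.2 median 16.9 479
[ 0.5108  0.2164 -0.0303] [-2.7 -0.2  1.6] 18.15
```

About 7 mm remain, so I'll go slowly until the force rises.

Call:
arm_command:
  motion: "-.001 0 0 0 0 0 .5; -.002 0 0 0 0 0 .5; -.003 0 0 0 0 0 .5; -.004 0 0 0 0 0 .5; -.005 0 0 0 0 0 .5; -.006 0 0 0 0 0 .5; -.006 0 0 0 0 0 .5"

```text
t: 18.85
tcp_pos: [0.5163, 0.2163, -0.0303]
orientation: [0.015, 1.0, -0.0, -0.0]
ft_force: [-4.2, 0.3, 2.1]
grip_width: 0.754
gripper_force: 1.9
```

Call:
arm_command:
  motion: "-.001 0 0 0 0 0 .5; -.002 0 0 0 0 0 .5; -.002 0 0 0 0 0 .5"

```text
t: 19.15
tcp_pos: [0.5162, 0.2162, -0.0305]
orientation: [0.014, 1.0, -0.0, -0.002]
ft_force: [-6.5, -0.1, 5.5]
grip_width: 0.748
gripper_force: 3.4
```

The TCP has stopped at x = 0.516 with the force rising, so the rim is on the upstand. I'll withdraw and check.

Call:
arm_command:
  motion: ".002 0 0 0 0 0 .5; .004 0 0 0 0 0 .5; .008 0 0 0 0 0 .5; .015 0 0 0 0 0 .5; .030 0 0 0 0 0 .5; .050 0 0 0 0 0 .5; .080 0 0 0 0 0 .5; .080 0 -.04 0 0 0 .5; .080 0 -.09 0 0 0 .5; .080 0 -.14 0 0 0 .5; .080 0 -.19 0 0 0 .5; .080 -.03 -.23 0 0 0 .5; .080 -.08 -.23 0 0 0 .5; .080 -.12 -.23 0 0 0 .5; .080 -.15 -.23 0 0 0 .5; .080 -.15 -.23 0 0 0 .5"

```text
t: 20.75
tcp_pos: [0.4339, 0.0633, 0.2]
orientation: [0.019, 1.0, -0.001, 0.001]
ft_force: [-0.6, -0.6, 0.1]
grip_width: 0.746
gripper_force: 0.0
```

Run:
```python
from h import *
plate()
a,X,c=cap('top'); b,Y,_=cap('side'); p,q,s,n=wall(X); print(q)
for o in boxes(a,X): print(o[:5])
print('tumbler',circ(X,(225,262,180,215),.09,.11),'bottle',circ(X,(88,132,195,225),.05,.25),'match',circ(X,(118,142,160,182),.008,.02),'tongs',circ(X,(374,392,175,252),.008,.04))
save('b8',np.hstack([cv2.resize(a[120:270,90:240],(400,400),interpolation=2),cv2.resize(b[200:350,130:280],(400,400),interpolation=2)]))
```

```text
side [615.7 216.3] 234 rms 1.2
 diya zmax 31.5 median 18.0 1086
top [617.3 213.9] 99 rms 0.98
 diya zmax 33.1 median 16.6 604
[0.4343 0.0684 0.1999] [ 0.4 -0.4 -0. ] 20.85
[0.02852032 0.70673773]
(646.3, -126.5, 106.8, 107.2, -1.92)
(644.7, -253.7, 106.8, 110.0, -5.57)
(638.8, -378.1, 104.7, 109.2, -0.63)
tumbler (array([558.5,  -7.6]), 34.9, 60) bottle (array([492.3, 446.2]), 41.3, 508) match (array([658.2, 413.1]), 35.7, 147) tongs (array([ 512.2, -520.6]), 131.5, 241)
```

View pics/b8.png

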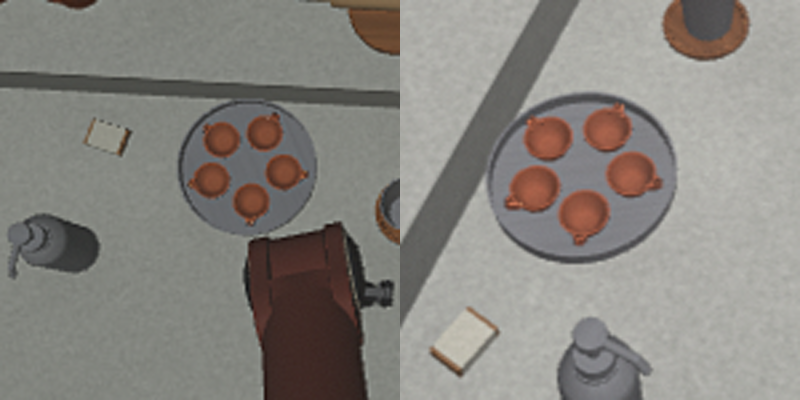

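The plate at (248,167) touches the upstand: its centre is at 617.3 mm and contact is expected at 617.8. All five diyas are upright and the bystanders haven't moved. Last, an averaged check of the container's yaw and position.

Run:
```python
from h import *
B=[]
for _ in range(12):
    a,X,c=cap('top'); B.append([o[:2]+(o[4],) for o in sorted(boxes(a,X),key=lambda o:-o[1])])
print(np.mean(B,0).round(2),np.std(B,0).round(2)); print(np.median(B,0)[:,2])
env.get_state()
```

```text
[[ 646.95 -126.92   -0.72]
 [ 643.67 -253.81   -1.96]
 [ 638.98 -378.17   -0.82]] [[0.52 0.59 1.63]
 [0.23 0.65 1.49]
 [0.15 0.27 0.83]]
[ 0.17  -1.495 -0.875]
```

```bash
python3 -c "
from bench import env
print(env.sign_off())"
```

```text
the job is handed in; nothing more can be done
None
```

The job is handed in: the orange container sits flat against the upstand and within about 2 mm of centre between its neighbours, the plate's rim touches the upstand with all five diyas standing, and the other things show no movement in the camera readings.

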